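# Lever open the jammed cover of the wide receipt printer

## Task

The paper cover of the wider of the two receipt printers is stuck: pick up the flat lever (wooden handle, broad thin steel blade), put its blade under the tab at the front of that cover and lever the cover up until it stands well open on its own, at 45 degrees or more. Touch the cover with the lever only, not with the gripper, and leave the narrow printer's cover shut. Then lay the lever back down on the bench; do not drop it.

Things in the scene. Friction and masses are not known exactly. Their poses are not given: they have to be found in the camera images.
- lever: Loose flat lever on the bench, 70-130 g. Wooden block handle 90 long, 22 wide, 28 high (x -45 to +45 mm); level steel blade 24 wide, 3 thick, tip at x +110 mm, mid-plane 14 mm above the origin. Origin: centre of handle's underside; x towards the blade, z up. Mass centre 20-30 mm ahead of it. A spanner and a screwdriver lie nearby, centres 100 mm or more away, order varies.
- wide_tab (a point): Tab of the grey cover, 156 wide, 8 thick, on the black 160 mm wide printer (140 deep, 75 high, fixed). Its tab, 45 wide, 6 thick, juts 25 mm past the printer's front, free below. Origin: middle of tab's front edge, underside, 76 mm above the bench when shut. x runs back to the hinge, z out of its top; hinge line along y at x +155 mm, z 0. Tab swings up; 1 to 2 N there moves it; stays where left.
- wide_cover (a joint): Opening angle of the wide printer's cover, rad: 0 is shut, grows as the tab rises, stop at 1.8. Starts at 0 to 0.05. The printer's front faces the robot within about 15 degrees.
- narrow_cover (a joint): Opening angle of the cover of the other printer, alike but only 100 mm wide, rad: 0 is shut; starts at 0 to 0.05. This cover must stay shut. Which printer stands left or right varies.
Things that resemble listed ones, but are neither listed nor needed, are in the scene too. Leave any green look-alike of the lever alone.

How it is judged:
By the outcome, as a careful person would: the job done as asked, in the order asked, and still so for the second after the job is handed in, with the robot touching nothing.
It also fails if it takes over 58 s, if anything falls off the work surface, if the arm or the gripper's body presses on something with over 40 N, if the wrist force passes 120 N, or if a joint passes its speed limit or range.

## Robot

A 6-joint arm with a two-finger parallel gripper is mounted at the origin on the work surface. World frame = base frame: x ahead of the robot, y to its left, z up, the work surface at z = 0. Lengths are in m, angles in degrees, forces in N, time in s.
With the tool pointing down it reaches from about 0.25 to 0.725 m from the base axis. Payload 9.7 kg.
Tool frame: the origin (TCP) lies midway between the tips of the shut fingers; the grasp point (between the pads) lies 19 mm behind it; z points along the fingers, y is the line along which they close (so a half turn about z gives the same grasp; the last joint's range is limited). The gripper opens to 85 mm and grips with 20 to 120 N. Pads are 22 mm wide; open, the fingers measure 114 mm over their backs; the gripper's body (76 mm by 85 mm) begins 54 mm behind the grasp point. The pads swing forward as they close: fully open they stand 13 mm farther back than shut.
Start: joints at [-71.505, 4.979, 10.078, 95.1, 0, 90], TCP at [0.174, -0.522, 0.231] pointing down, gripper open.
Joint ranges: [-179.16, 179.16], [-48.56, 103.87], [-65.8, 70.77], [-126.05, 130.52], [-82.76, 87.17], [-180, 180]. Speed limits (degrees/s): [127.2, 127.2, 147.25, 180, 180, 180].

## Interface

Orientations are given as [roll, pitch, yaw] about the fixed x, y, z axes, in that order (R = Rz(yaw) Ry(pitch) Rx(roll)).
In Python, from workcell import bot gives the robot as it stands.
- The arm moves only by the shell command python3 -m crank 'ROWS' [FORCE]. ROWS is JSON, a list of rows, each an object with "gripper": the finger opening in mm, from 0 to 85.4; "travel": the shift along the tool's x, y, z in mm, a list of three; "twist": the turn, a rotation vector about the tool's x, y, z in rad, a list of three. In form: [{"gripper": gripper, "travel": [tx, ty, tz], "twist": [rx, ry, rz]}, ...]. A call has 1 to 12 rows; each row shifts and turns the commanded pose from where the row before left it, along the tool's axes as they then stand; what a row does not reach is not made up. A row lasts 1/8 s, in which the tool goes at most 62.5 mm and 10.7 degrees, less where a joint would pass 70% of its speed; a pose out of reach is approached as far as the arm can. A call is refused whole if a number of a shift passes 62.5 or a number of a turn 0.188, either way. A call with a gripper value outside its range is refused whole. The fingers move at their own pace and stop on an object; FORCE is the grip in N (left out, the last holds). Time passes only in rows, so rows that do not move let the fingers close. It gives the time, the measured TCP pose, the force, the opening and the grip force at its end, in the units of the state.
- bot.get_obs(): the state, without advancing time (a new reading comes with each control period).
- bot.camera(name): name is "scene" or "top"; returns the picture (420x560x3 uint8, red, green, blue); there is no depth.
- bot.calibration(name): a dict with "vfov" (degrees; the focal length in pixels is half the picture's height over the tangent of half this angle, whatever the lens; pixels are square), "cx", "cy" (the principal point, pixels), "k1" (the pictures are not rectified: a ray, as slopes to the right and down, at radius r is drawn at 1 + k1 r^2 times it, then the intrinsics apply), "camera_from_world" (4x4, takes a point from world to camera coordinates). Camera axes: x right, y down, z forward; pixel columns grow to the right and rows downward; lengths in m; the calibration is good to about 2 mm. A picture is of the moment at which its call begins. calibration takes no time and is no camera call.
- bot.job_done(): hands the job in; it is judged then, once.
The state is a dict: "time": time; "q": joint angles; "qd": joint speeds; "joint_efforts": joint torques, N m; "ee_pos": TCP position; "tcp_rot": TCP orientation; "wrist_force": force on the tool from outside, world axes, zero at the start; "torque": the same for the moment, N m; "opening": finger opening in m; "grasp_force": force on a finger pad.
Only numpy, scipy, OpenCV 4.12 (cv2) and the standard library are available. Lean on these libraries where they do the work, as an engineer would, in place of code of your own. Each camera call takes 0.05 s, during which the arm holds its last target. There are 200 camera calls.

## Working session

There is one attempt and no reset: what is moved stays moved. The work goes in short steps, Python scripts to look and compute and a shell command to move; the robot and the scene stay as the last step left them, time stands still between calls to the robot, and variables do not carry over. Pictures are saved under pics/ and viewed, at most 10 in all, crops included, and the job is handed in when it is done.

```bash
mkdir -p pics; ls; cat > h.py <<'E'
import numpy as np, cv2
from workcell import bot
def K(n):
    c=bot.calibration(n); f=210/np.tan(np.radians(c["vfov"])/2)
    return c,np.array([[f,0,c["cx"]],[0,f,c["cy"]],[0,0,1]]),np.array([c["k1"],0,0,0.]),np.array(c["camera_from_world"])
def ray(n,uv):
    c,k,d,T=K(n); p=cv2.undistortPoints(np.array(uv,float).reshape(-1,1,2),k,d).reshape(-1,2)
    R=T[:3,:3]; o=-R.T@T[:3,3]; v=np.c_[p,np.ones(len(p))]@R
    return o,v/np.linalg.norm(v,axis=1)[:,None]
def onz(n,uv,z):
    o,v=ray(n,uv); return o+v*((z-o[2])/v[:,2])[:,None]
def tri(a,b):  # pixels in scene, top -> midpoints, gap
    o1,v1=ray("scene",a); o2,v2=ray("top",b); P=[];G=[]
    for x,y in zip(v1,v2):
        s=np.linalg.lstsq(np.c_[x,-y],o2-o1,rcond=None)[0]; p,q=o1+s[0]*x,o2+s[1]*y
        P.append((p+q)/2);G.append(np.linalg.norm(p-q))
    return np.array(P),np.array(G)
def proj(n,P):
    c,k,d,T=K(n); return cv2.projectPoints(np.array(P,float).reshape(-1,1,3),cv2.Rodrigues(T[:3,:3])[0],T[:3,3],k,d)[0].reshape(-1,2)
def snap(n,f):
    im=cv2.cvtColor(bot.camera(n),cv2.COLOR_RGB2BGR); cv2.imwrite(f"pics/{f}.png",im); return im
E
python3 - <<'E'
from h import *
np.set_printoptions(precision=3,suppress=True)
for n in("scene","top"):
    snap(n,n+"0"); c,k,d,T=K(n); print(n,k[0,0],d[0],-T[:3,:3].T@T[:3,3]); print(T[:3,:3])
print(bot.get_obs())
E
```

```text
pics
scene 430.6923294118689 -0.07032113959065557 [0.94  0.271 0.756]
[[-0.548  0.836 -0.014]
 [ 0.683  0.438 -0.584]
 [-0.482 -0.33  -0.811]]
top 509.99331084962705 -0.1729942496323802 [ 0.489 -0.006  1.044]
[[-0.016 -1.    -0.006]
 [-0.999  0.016 -0.04 ]
 [ 0.04   0.005 -0.999]]
{'time': 0.1, 'q': array([-71.507,   5.007,  10.038,  95.099,  -0.   ,  90.   ]), 'qd': array([ 0.009, -0.051,  0.111,  0.021,  0.043, -0.028]), 'joint_efforts': array([ -0.   , -52.156,  46.565,   0.016,  -0.   ,  -0.   ]), 'ee_pos': array([ 0.174, -0.521,  0.231]), 'tcp_rot': array([-179.933,    0.   ,   18.493]), 'wrist_force': array([-0.677, -0.248, -0.31 ]), 'torque': array([ 0.02 , -0.059,  0.011]), 'grasp_force': 0.0, 'opening': 0.08551568604260086}
```

View pics/scene0.png

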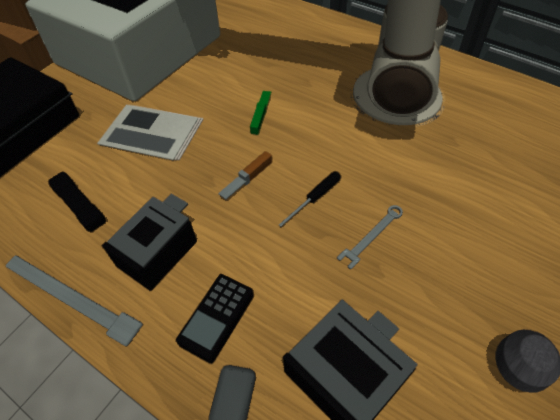

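View pics/top0.png

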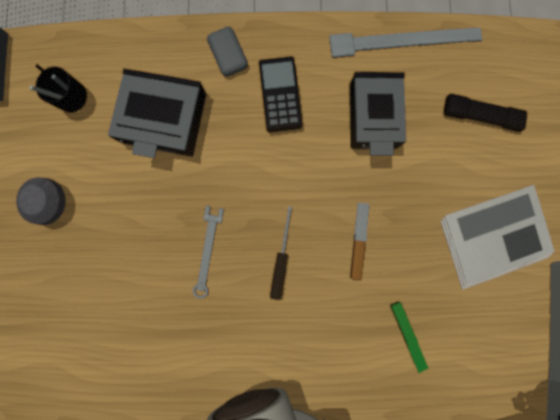

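The scene view shows the lever at about (246,176), handle to the upper right. The wide printer is at (350,360) with its tab at (380,327). In the top view the lever handle is at (358,260) and the blade at (362,222), while the wide printer is at (157,112) with its tab at (145,150). The narrow printer is to the right at (380,110).

```bash
python3 - <<'E'
import cv2,numpy as np
s=cv2.imread("pics/scene0.png");t=cv2.imread("pics/top0.png")
def c(im,x,y,w,h,k): return cv2.resize(im[y:y+h,x:x+w],None,fx=k,fy=k,interpolation=cv2.INTER_CUBIC)
a=np.hstack([c(s,215,145,65,60,6),c(t,330,195,65,60,6)][:2])
b=np.hstack([c(s,345,300,65,40,6),c(t,110,125,65,40,6)])
cv2.imwrite("pics/z0.png",np.vstack([a,b]))
E
```

```text
(no output)
```

View pics/z0.png

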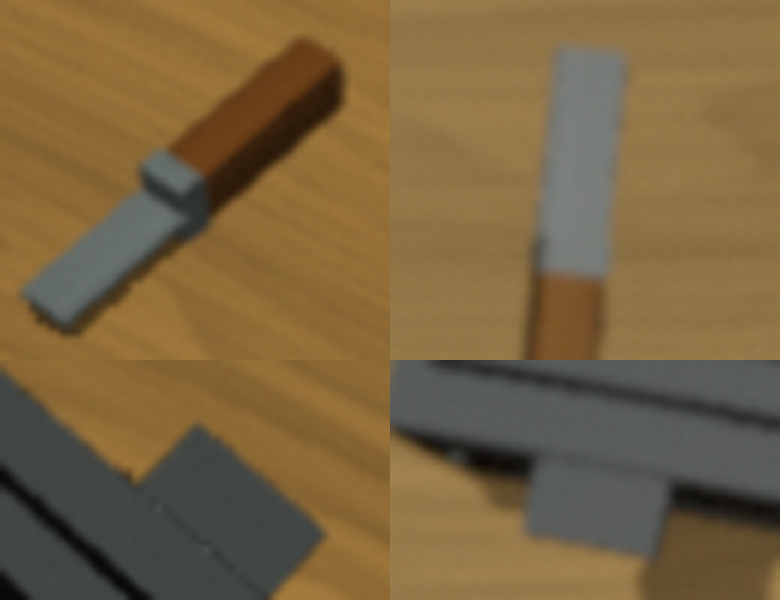

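```bash
python3 - <<'E'
from h import *
np.set_printoptions(precision=4,suppress=True)
f=lambda x,y,u,v:(x+(u+.5)/6-.5,y+(v+.5)/6-.5)
P,G=tri([f(215,145,66,324),f(215,145,24,293),f(345,300,325,175),f(345,300,198,65)],
        [f(330,195,166,48),f(330,195,235,53),f(110,125,135,173),f(110,125,267,196)])
print(P,G)
for n,box in(("top",(330,195,400,290)),("scene",(215,145,280,205))):
    im=cv2.imread(f"pics/{n}0.png"); hsv=cv2.cvtColor(im,cv2.COLOR_BGR2HSV)
    x0,y0,x1,y1=box; h=hsv[y0:y1,x0:x1]
    m=((h[...,0]<14)&(h[...,1]>140)).astype(np.uint8); b=(h[...,1]<75).astype(np.uint8)
    for q in(m,b):
        cs,_=cv2.findContours(q,cv2.RETR_EXTERNAL,cv2.CHAIN_APPROX_NONE); c=max(cs,key=cv2.contourArea)
        r=cv2.minAreaRect(c); print(n,cv2.contourArea(c),cv2.boxPoints(r)+[x0,y0])
        if n=="top": print(onz(n,cv2.boxPoints(r)+[x0,y0],.028 if q is m else .0155))
# wide printer cover in top: front edge
im=cv2.imread("pics/top0.png"); h=cv2.cvtColor(im,cv2.COLOR_BGR2HSV)[60:170,95:220]
q=((h[...,1]<60)&(h[...,2]>60)).astype(np.uint8)
cs,_=cv2.findContours(q,cv2.RETR_EXTERNAL,cv2.CHAIN_APPROX_NONE); c=max(cs,key=cv2.contourArea)
a=cv2.approxPolyDP(c,3,True).reshape(-1,2)+[95,60]; print(np.c_[a,onz("top",a,.084)])
h=cv2.cvtColor(im,cv2.COLOR_BGR2HSV)[60:170,335:420]
q=((h[...,1]<60)&(h[...,2]>60)).astype(np.uint8)
cs,_=cv2.findContours(q,cv2.RETR_EXTERNAL,cv2.CHAIN_APPROX_NONE); c=max(cs,key=cv2.contourArea)
a=cv2.approxPolyDP(c,3,True).reshape(-1,2)+[335,60]; print(np.c_[a,onz("top",a,.084)])
E
```

```text
[[ 0.5399 -0.1616  0.016 ]
 [ 0.5373 -0.1844  0.0159]
 [ 0.6377  0.2775  0.0873]
 [ 0.6287  0.2342  0.0889]] [0.0007 0.0011 0.0003 0.0012]Traceback (most recent call last):
  File "<stdin>", line 12, in <module>
ValueError: max() iterable argument is empty
```

```bash
python3 - <<'E'
from h import *
np.set_printoptions(precision=4,suppress=True)
t=cv2.cvtColor(cv2.imread("pics/top0.png"),cv2.COLOR_BGR2HSV)
print("handle,bench,blade,cover",t[262,358],t[262,330],t[222,362],t[140,150],t[255:285:3,357].tolist())
def cont(q,x0,y0):
    cs,_=cv2.findContours(q.astype(np.uint8),cv2.RETR_EXTERNAL,cv2.CHAIN_APPROX_NONE); return max(cs,key=cv2.contourArea)+[x0,y0]
for x0,y0,x1,y1 in((95,60,220,170),(335,60,420,170)):
    h=t[y0:y1,x0:x1]; c=cont((h[...,1]<70)&(h[...,2]>50),x0,y0)
    a=cv2.approxPolyDP(c,2.5,True).reshape(-1,2); print(np.c_[a,onz("top",a,.084)])
h=t[195:290,335:390]; c=cont((h[...,1]<90),335,195); r=cv2.boxPoints(cv2.minAreaRect(c)); print("blade",np.c_[r,onz("top",r,.0155)])
d=np.int16(h[...,0])
c=cont((h[...,2]<t[262,330][2]*.85)&(h[...,1]>t[262,330][1]+15),335,195); r=cv2.boxPoints(cv2.minAreaRect(c)); print("handle",np.c_[r,onz("top",r,.028)])
E
```

```text
handle,bench,blade,cover [ 16 173 122] [ 19 131 148] [ 66  10 126] [70  8 93] [[16, 167, 125], [16, 170, 123], [16, 173, 124], [16, 170, 123], [15, 170, 123], [16, 171, 121], [16, 177, 121], [16, 173, 121], [17, 159, 114], [19, 131, 152]]
[[123.      74.       0.797    0.2994   0.084 ]
 [108.     134.       0.6778   0.3272   0.084 ]
 [133.     140.       0.6644   0.2768   0.084 ]
 [133.     153.       0.639    0.2765   0.084 ]
 [152.     157.       0.6302   0.239    0.084 ]
 [157.     145.       0.6532   0.2292   0.084 ]
 [184.     149.       0.6441   0.1766   0.084 ]
 [198.      88.       0.7628   0.1497   0.084 ]]
[[355.      78.       0.7774  -0.1538   0.084 ]
 [356.     140.       0.6558  -0.1518   0.084 ]
 [368.     141.       0.6537  -0.1748   0.084 ]
 [373.     155.       0.6266  -0.1836   0.084 ]
 [392.     154.       0.6282  -0.2204   0.084 ]
 [393.     142.       0.6514  -0.2232   0.084 ]
 [405.     140.       0.6551  -0.2467   0.084 ]
 [403.      80.       0.7736  -0.2479   0.084 ]]
blade [[352.9632 240.0591   0.4641  -0.1512   0.0155]
 [356.5702 201.5847   0.5418  -0.1601   0.0155]
 [369.4879 202.7958   0.5389  -0.1865   0.0155]
 [365.8809 241.2701   0.4612  -0.1774   0.0155]]
handle [[349.3033 278.6639   0.3876  -0.1408   0.028 ]
 [352.7131 241.1558   0.4622  -0.1489   0.028 ]
 [365.1558 242.2869   0.4595  -0.1738   0.028 ]
 [361.7459 279.7951   0.3847  -0.1658   0.028 ]]
```

The measurements agree with the given sizes:
- **Lever:** yaw −6.3°, origin (0.429, −0.161), blade top at z = 16 mm.
- **Wide tab:** front middle at (0.633, 0.256), underside about 82 mm, yaw −12.5°, 44 mm wide.

Next I move above the lever.

```bash
python3 -m crank '[{"gripper":85,"travel":[0,0,0],"twist":[0,0,0.1443]},{"gripper":85,"travel":[0,0,0],"twist":[0,0,0.1443]},{"gripper":85,"travel":[0,0,0],"twist":[0,0,0.1443]},{"gripper":85,"travel":[23,-43,0],"twist":[0,0,0]},{"gripper":85,"travel":[23,-43,0],"twist":[0,0,0]},{"gripper":85,"travel":[23,-43,0],"twist":[0,0,0]},{"gripper":85,"travel":[23,-43,0],"twist":[0,0,0]},{"gripper":85,"travel":[23,-43,20],"twist":[0,0,0]},{"gripper":85,"travel":[23,-43,40],"twist":[0,0,0]},{"gripper":85,"travel":[23,-43,40],"twist":[0,0,0]},{"gripper":85,"travel":[24,-43,30],"twist":[0,0,0]},{"gripper":85,"travel":[24,-42,20],"twist":[0,0,0]}]'
```

```text
time: 1.6
ee_pos: [0.4241, -0.1599, 0.0803]
tcp_rot: [-180.0, 0.1, -6.3]
wrist_force: [0.4, -0.7, 0.1]
opening: 0.085
grasp_force: 0.0
```

```bash
python3 -m crank '[{"gripper":85,"travel":[0,0,25],"twist":[0,0,0]},{"gripper":85,"travel":[0,0,25],"twist":[0,0,0]},{"gripper":85,"travel":[0,0,17],"twist":[0,0,0]},{"gripper":85,"travel":[0,0,9],"twist":[0,0,0]},{"gripper":85,"travel":[0,0,0],"twist":[0,0,0]},{"gripper":15,"travel":[0,0,0],"twist":[0,0,0]},{"gripper":15,"travel":[0,0,0],"twist":[0,0,0]},{"gripper":15,"travel":[0,0,0],"twist":[0,0,0]},{"gripper":15,"travel":[0,0,0],"twist":[0,0,0]},{"gripper":15,"travel":[0,0,0],"twist":[0,0,0]},{"gripper":15,"travel":[0,0,0],"twist":[0,0,0]}]' 100
```

```text
time: 2.98
ee_pos: [0.4245, -0.1618, 0.0067]
tcp_rot: [180.0, -0.1, -6.3]
wrist_force: [-1.7, 0.7, 5.7]
opening: 0.0201
grasp_force: 98.9
```

```bash
python3 -m crank '[{"gripper":15,"travel":[0,0,-20],"twist":[0,0,0]},{"gripper":15,"travel":[0,0,-40],"twist":[0,0,0]},{"gripper":15,"travel":[0,0,-40],"twist":[0,0,0.108]},{"gripper":15,"travel":[-4,-30,0],"twist":[0,0,0]},{"gripper":15,"travel":[-5,-54,0],"twist":[0,0,0]},{"gripper":15,"travel":[-5,-54,0],"twist":[0,0,0]},{"gripper":15,"travel":[-5,-55,0],"twist":[0,0,0]},{"gripper":15,"travel":[-5,-55,0],"twist":[0,0,0]},{"gripper":15,"travel":[-5,-55,0],"twist":[0,0,0]},{"gripper":15,"travel":[-5,-55,0],"twist":[0,0,0]},{"gripper":15,"travel":[-5,-55,0],"twist":[0,0,0]},{"gripper":15,"travel":[-3,-40,0],"twist":[0,0,0]}]'
python3 -m crank '[{"gripper":15,"travel":[0,0,20],"twist":[0,0,0]},{"gripper":15,"travel":[0,0,20],"twist":[0,0,0]},{"gripper":15,"travel":[0,0,7],"twist":[0,0,0]},{"gripper":15,"travel":[0,0,0],"twist":[0,0,0]}]'
python3 - <<'E'
from h import *
s=snap("scene","scene1");t=snap("top","top1")
k=lambda im,x,y:cv2.resize(im[y:y+100,x:x+130],None,fx=3,fy=3,interpolation=cv2.INTER_CUBIC)
cv2.imwrite("pics/z1.png",np.hstack([k(s,340,230),k(t,80,110)]))
E
```

```text
time: 4.47
ee_pos: [0.4204, 0.0696, 0.1343]
tcp_rot: [-170.4, 0.2, 3.1]
wrist_force: [-0.3, -0.3, -2.2]
opening: 0.0203
grasp_force: 98.1
time: 4.97
ee_pos: [0.4202, 0.072, 0.0878]
tcp_rot: [-170.3, 0.2, 3.3]
wrist_force: [0.2, 0.1, -0.6]
opening: 0.0201
grasp_force: 98.0
```

View pics/z1.png

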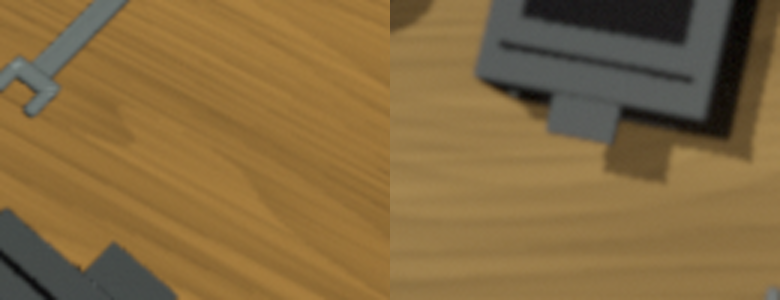

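The crops show only the tab, still shut. The lever has not reached it because the move fell short and picked up a tilt, so I check the joints.

```bash
python3 - <<'E'
from h import *
np.set_printoptions(precision=3,suppress=True)
o=bot.get_obs(); print(o["q"],o["ee_pos"],o["tcp_rot"])
def f(yaw,t):
    from scipy.spatial.transform import Rotation as R
    C=R.from_euler("xyz",o["tcp_rot"],degrees=True);G=R.from_euler("xyz",[180,0,yaw],degrees=True)
    print("twist",(C.inv()*G).as_rotvec(),"then travel in goal axes",G.inv().apply(np.array(t)-o["ee_pos"])*1000)
f(-12.5,[.482,.2894,.11])
E
```

```text
[  3.23  -12.655 -22.83   79.951   9.737 179.942] [0.421 0.072 0.089] [-170.263    0.116    3.287]
twist [-0.169  0.025  0.275] then travel in goal axes [  12.832 -225.507  -21.415]
```

Joint 6 is at its +180° limit, so the tool must turn the other way round. I untilt, lift, and rotate about −344° in the air.

```bash
python3 -m crank '[{"gripper":15,"travel":[0,0,-30],"twist":[0,0,-0.1]},{"gripper":15,"travel":[0,0,-30],"twist":[-0.17,0.02,0]},{"gripper":15,"travel":[0,0,-30],"twist":[0,0,-0.185]},{"gripper":15,"travel":[0,0,0],"twist":[0,0,-0.185]},{"gripper":15,"travel":[0,0,0],"twist":[0,0,-0.185]},{"gripper":15,"travel":[0,0,0],"twist":[0,0,-0.185]},{"gripper":15,"travel":[0,0,0],"twist":[0,0,-0.185]},{"gripper":15,"travel":[0,0,0],"twist":[0,0,-0.185]},{"gripper":15,"travel":[0,0,0],"twist":[0,0,-0.185]},{"gripper":15,"travel":[0,0,0],"twist":[0,0,-0.185]},{"gripper":15,"travel":[0,0,0],"twist":[0,0,-0.185]},{"gripper":15,"travel":[0,0,0],"twist":[0,0,-0.185]}]'
python3 -m crank '[{"gripper":15,"travel":[0,0,0],"twist":[0,0,-0.185]},{"gripper":15,"travel":[0,0,0],"twist":[0,0,-0.185]},{"gripper":15,"travel":[0,0,0],"twist":[0,0,-0.185]},{"gripper":15,"travel":[0,0,0],"twist":[0,0,-0.185]},{"gripper":15,"travel":[0,0,0],"twist":[0,0,-0.185]},{"gripper":15,"travel":[0,0,0],"twist":[0,0,-0.185]},{"gripper":15,"travel":[0,0,0],"twist":[0,0,-0.185]},{"gripper":15,"travel":[0,0,0],"twist":[0,0,-0.185]},{"gripper":15,"travel":[0,0,0],"twist":[0,0,-0.185]},{"gripper":15,"travel":[0,0,0],"twist":[0,0,-0.185]},{"gripper":15,"travel":[0,0,0],"twist":[0,0,-0.185]},{"gripper":15,"travel":[0,0,0],"twist":[0,0,-0.185]}]'
python3 - <<'E'
from h import *
o=bot.get_obs(); print(o["q"],o["ee_pos"],o["tcp_rot"])
E
```

```text
time: 6.58
ee_pos: [0.4203, 0.0618, 0.1779]
tcp_rot: [178.1, 0.6, 115.2]
wrist_force: [0.0, 0.3, -1.9]
opening: 0.0202
grasp_force: 98.3
time: 8.07
ee_pos: [0.4204, 0.0618, 0.1779]
tcp_rot: [-178.4, 1.2, -117.6]
wrist_force: [-0.0, 0.7, -0.8]
opening: 0.0199
grasp_force: 98.3
[ 8.36918327e+00 -1.49921289e+01 -1.44356933e+01  8.85372538e+01
 -1.00204902e-02 -5.40067457e+01] [0.42035944 0.0617919  0.17790355] [-178.36019011    1.17838802 -117.60738309]
```

```bash
python3 -m crank '[{"gripper":15,"travel":[0,0,0],"twist":[0,0,-0.183]},{"gripper":15,"travel":[0,0,0],"twist":[0,0,-0.183]},{"gripper":15,"travel":[0,0,0],"twist":[0,0,-0.183]},{"gripper":15,"travel":[0,0,0],"twist":[0,0,-0.183]},{"gripper":15,"travel":[0,0,0],"twist":[0,0,-0.183]},{"gripper":15,"travel":[0,0,0],"twist":[0,0,-0.183]},{"gripper":15,"travel":[0,0,0],"twist":[0,0,-0.183]},{"gripper":15,"travel":[0,0,0],"twist":[0,0,-0.183]},{"gripper":15,"travel":[0,0,0],"twist":[0,0,-0.183]},{"gripper":15,"travel":[0,0,0],"twist":[0,0,-0.183]}]'
cat > goal.py <<'E'
from h import *
import sys
from scipy.spatial.transform import Rotation as R
np.set_printoptions(precision=4,suppress=True)
def go(yaw,t,pitch=0):
    o=bot.get_obs(); print(o["q"],o["ee_pos"],o["tcp_rot"])
    C=R.from_euler("xyz",o["tcp_rot"],degrees=True);G=R.from_euler("xyz",[180,pitch,yaw],degrees=True)
    print("twist",(C.inv()*G).as_rotvec(),"then travel",G.inv().apply(np.array(t)-o["ee_pos"])*1000)
if __name__=="__main__": a=[float(x) for x in sys.argv[1:]]; go(a[0],a[1:4])
E
python3 goal.py -12.5 .482 .2894 .057
```

```text
time: 9.32
ee_pos: [0.4203, 0.0618, 0.1779]
tcp_rot: [-179.3, -1.9, -12.8]
wrist_force: [-0.0, 0.2, -0.7]
opening: 0.0203
grasp_force: 98.3
[   8.3685  -14.9903  -14.439    88.5375   -0.0103 -158.8553] [0.4203 0.0618 0.1779] [-179.283    -1.8818  -12.7882]
twist [-0.0124 -0.0329 -0.0048] then travel [  10.9359 -235.5691  120.8584]
```

```bash
python3 -m crank '[{"gripper":15,"travel":[0,0,0],"twist":[-0.0124,-0.033,-0.005]},{"gripper":15,"travel":[2,-40,0],"twist":[0,0,0]},{"gripper":15,"travel":[2,-49,20],"twist":[0,0,0]},{"gripper":15,"travel":[2,-49,25],"twist":[0,0,0]},{"gripper":15,"travel":[2,-49,25],"twist":[0,0,0]},{"gripper":15,"travel":[3,-49,25],"twist":[0,0,0]},{"gripper":15,"travel":[0,0,26],"twist":[0,0,0]},{"gripper":15,"travel":[0,0,0],"twist":[0,0,0]}]'
python3 goal.py -12.5 .482 .2894 .057
python3 - <<'E'
from h import *
s=snap("scene","scene2");t=snap("top","top2")
k=lambda im,x,y:cv2.resize(im[y:y+120,x:x+98],None,fx=4,fy=4,interpolation=cv2.INTER_CUBIC)
cv2.imwrite("pics/z2.png",np.hstack([k(s,355,235),k(t,90,110)]))
E
```

```text
time: 10.32
ee_pos: [0.4819, 0.2892, 0.0536]
tcp_rot: [179.8, 0.3, -13.0]
wrist_force: [-0.0, -0.1, -0.6]
opening: 0.0198
grasp_force: 98.5
[  30.9519    7.2896   -7.0848   75.9983    0.0369 -136.0664] [0.4819 0.2892 0.0536] [179.7681   0.294  -12.9824]
twist [ 0.004   0.0051 -0.0084] then travel [ 0.0547 -0.1953 -3.4115]
```

View pics/z2.png

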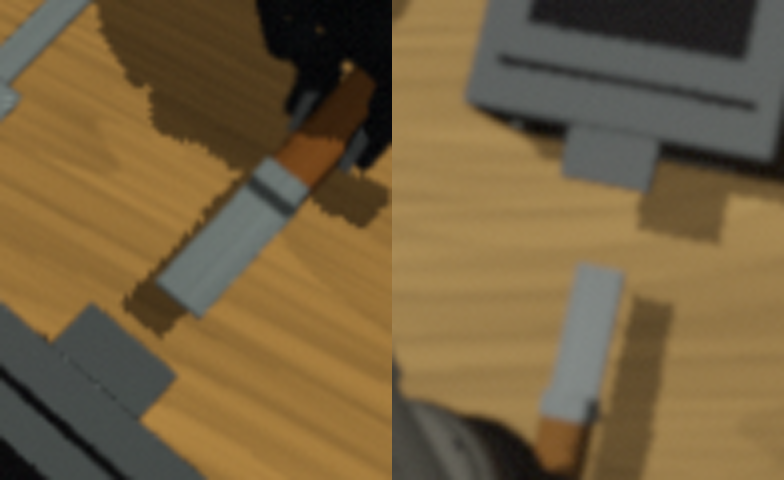

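The blade is level in front of the tab: tip corners at crop (158,281)/(203,317) in scene and (580,263)/(624,270) in top. The tab front is about 45 mm beyond it, so I triangulate the tip.

```bash
python3 - <<'E'
from h import *
np.set_printoptions(precision=4,suppress=True)
f=lambda x,y,u,v:(x+(u+.5)/4-.5,y+(v+.5)/4-.5)
P,G=tri([f(355,235,203,317),f(355,235,158,281),f(355,235,176,378),f(355,235,92,303),f(355,235,272,157)],
 [f(90,110,188,263),f(90,110,232,270),f(90,110,170,175),f(90,110,256,191),f(90,110,205,395)])
print(P,G)
x=np.array([.976,-.216]);y=np.array([.216,.976]);a=P[:2,:2].mean(0);b=P[2:4,:2].mean(0)
print(a,b,(b-a)@x,(b-a)@y,"expected tip",bot.get_obs()["ee_pos"][:2]+.115*x)
E
```

```text
[[0.5974 0.2755 0.0642]
 [0.5934 0.2526 0.0659]
 [0.6379 0.2776 0.0864]
 [0.6286 0.2346 0.0894]
 [0.5294 0.2651 0.0901]] [0.0015 0.0008 0.0002 0.0004 0.0124]
[0.5954 0.2641] [0.6332 0.2561] 0.03863806642248968 0.00042798827841404596 expected tip [0.5956 0.2645]
```

Tip measured within 1 mm of where I expected it, on the tab's centreline. I insert 16 mm under the tab and start lifting along the hinge arc.

```bash
python3 -m crank '[{"gripper":15,"travel":[10,0,0],"twist":[0.004,0.005,-0.008]},{"gripper":15,"travel":[20,0,0],"twist":[0,0,0]},{"gripper":15,"travel":[15,0,0],"twist":[0,0,0]},{"gripper":15,"travel":[9.6,0,0],"twist":[0,0,0]},{"gripper":15,"travel":[0,0,0],"twist":[0,0,0]},{"gripper":15,"travel":[0,0,-12],"twist":[0,0,0]},{"gripper":15,"travel":[0.5,0,-12],"twist":[0,0,0]},{"gripper":15,"travel":[1.6,0,-12.1],"twist":[0,0,0]},{"gripper":15,"travel":[2.7,0,-11.9],"twist":[0,0,0]},{"gripper":15,"travel":[3.6,0,-11.7],"twist":[0,0,0]}]' 110
python3 goal.py -12.5 .5451 .2754 .114
python3 - <<'E'
from h import *
s=snap("scene","scene3");t=snap("top","top3")
k=lambda im,x,y:cv2.resize(im[y:y+120,x:x+130],None,fx=3,fy=3,interpolation=cv2.INTER_CUBIC)
cv2.imwrite("pics/z3.png",np.hstack([k(s,325,250),k(t,90,60)]))
E
```

```text
time: 11.68
ee_pos: [0.5444, 0.2759, 0.1168]
tcp_rot: [-179.8, -0.2, -12.3]
wrist_force: [0.4, 0.2, -1.8]
opening: 0.0193
grasp_force: 109.7
[  26.8533   12.1559    5.4646   82.9872    0.0369 -140.7978] [0.5444 0.2759 0.1168] [-179.7682   -0.2258  -12.3492]
twist [-0.0041 -0.0039  0.0026] then travel [0.7403 0.3074 2.7907]
```

View pics/z3.png

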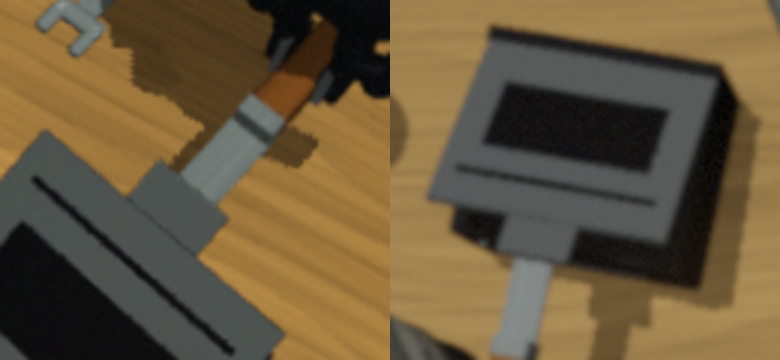

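The blade is under the tab, with the tab's front edge at about (543,255) in the top crop, and the cover is rising with little force. I continue the arc.

```bash
python3 -m crank '[{"gripper":15,"travel":[4.7,0,-11.3],"twist":[0,0,0]},{"gripper":15,"travel":[5.7,0,-10.8],"twist":[0,0,0]},{"gripper":15,"travel":[6.5,0,-10.3],"twist":[0,0,0]},{"gripper":15,"travel":[7.5,0,-9.7],"twist":[0,0,0]},{"gripper":15,"travel":[8.2,0,-9],"twist":[0,0,0]},{"gripper":15,"travel":[9,0,-8.2],"twist":[0,0,0]},{"gripper":15,"travel":[9.7,0,-7.5],"twist":[0,0,0]},{"gripper":15,"travel":[10.3,0,-6.5],"twist":[0,0,0]},{"gripper":15,"travel":[10.8,0,-5.7],"twist":[0,0,0]},{"gripper":15,"travel":[8,0,-3],"twist":[0,0,0]},{"gripper":15,"travel":[0,0,0],"twist":[0,0,0]}]'
python3 goal.py -12.5 .6 .2754 .2
python3 - <<'E'
from h import *
s=snap("scene","scene4");t=snap("top","top4")
k=lambda im,x,y:cv2.resize(im[y:y+180,x:x+195],None,fx=2,fy=2,interpolation=cv2.INTER_CUBIC)
cv2.imwrite("pics/z4.png",np.hstack([k(s,270,210),k(t,70,40)]))
E
```

```text
time: 13.15
ee_pos: [0.6231, 0.2581, 0.1982]
tcp_rot: [-179.8, -0.2, -12.4]
wrist_force: [-0.2, -0.7, -1.5]
opening: 0.0202
grasp_force: 109.9
[  22.4814   22.0769   26.747    94.3463    0.0416 -145.1242] [0.6231 0.2581 0.1982] [-179.7807   -0.2419  -12.3948]
twist [-0.0038 -0.0042  0.0018] then travel [-26.3217 -11.8917  -1.7741]
```

View pics/z4.png

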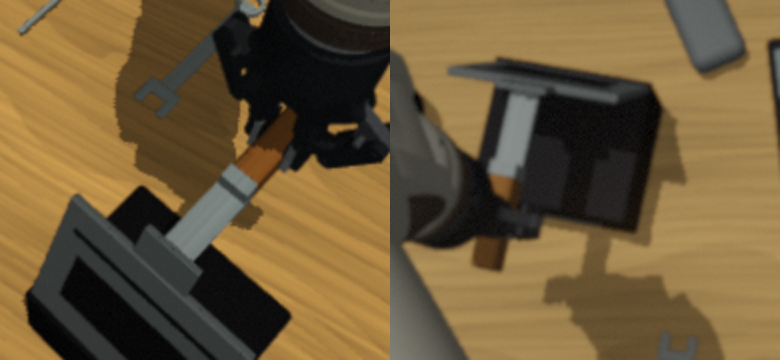

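The cover stands at about 65–70°. I back the blade straight out, check that the cover holds, and start lowering onto free bench in front of the printer.

```bash
python3 -m crank '[{"gripper":15,"travel":[-8,0,0],"twist":[0,0,0]},{"gripper":15,"travel":[-20,0,0],"twist":[0,0,0]},{"gripper":15,"travel":[-30,0,0],"twist":[0,0,0]},{"gripper":15,"travel":[-32,0,0],"twist":[0,0,0]},{"gripper":15,"travel":[-32,0,0],"twist":[0,0,0]},{"gripper":15,"travel":[-28,0,20],"twist":[-0.004,-0.004,0]},{"gripper":15,"travel":[0,0,36],"twist":[0,0,0]},{"gripper":15,"travel":[0,0,40],"twist":[0,0,0]},{"gripper":15,"travel":[0,0,40],"twist":[0,0,0]},{"gripper":15,"travel":[0,0,30],"twist":[0,0,0]},{"gripper":15,"travel":[0,0,12],"twist":[0,0,0]},{"gripper":15,"travel":[0,0,0],"twist":[0,0,0]}]'
python3 -m crank '[{"gripper":15,"travel":[0,0,2],"twist":[0,0,0]},{"gripper":15,"travel":[0,0,2],"twist":[0,0,0]},{"gripper":15,"travel":[0,0,0],"twist":[0,0,0]}]'
python3 - <<'E'
from h import *
s=snap("scene","scene5");t=snap("top","top5")
cv2.imwrite("pics/z5.png",np.hstack([s[150:420,180:560],t[0:270,60:440]]))
E
```

```text
time: 14.75
ee_pos: [0.4755, 0.2904, 0.0196]
tcp_rot: [180.0, 0.0, -12.4]
wrist_force: [-0.2, -0.1, -0.1]
opening: 0.0197
grasp_force: 109.9
time: 15.12
ee_pos: [0.4762, 0.2905, 0.016]
tcp_rot: [-180.0, -0.0, -12.4]
wrist_force: [0.1, 0.0, -1.0]
opening: 0.0196
grasp_force: 109.9
```

View pics/z5.png

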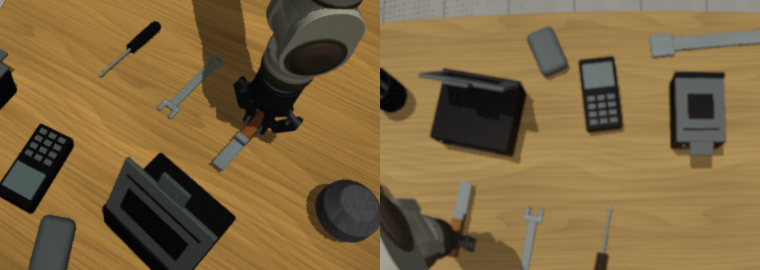

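The wide cover stays open on its own, the narrow one is shut, and the lever is just above clear bench. I lower in small steps and watch the force.

```bash
python3 -m crank '[{"gripper":15,"travel":[0,0,3],"twist":[0,0,0]},{"gripper":15,"travel":[0,0,3],"twist":[0,0,0]},{"gripper":15,"travel":[0,0,1.5],"twist":[0,0,0]},{"gripper":15,"travel":[0,0,0],"twist":[0,0,0]}]'
python3 -m crank '[{"gripper":15,"travel":[0,0,1],"twist":[0,0,0]},{"gripper":15,"travel":[0,0,0],"twist":[0,0,0]}]'
```

```text
time: 15.72
ee_pos: [0.4759, 0.2904, 0.0078]
tcp_rot: [180.0, 0.0, -12.4]
wrist_force: [-0.1, -0.3, -0.7]
opening: 0.0196
grasp_force: 109.9
time: 15.98
ee_pos: [0.4759, 0.2904, 0.007]
tcp_rot: [180.0, 0.0, -12.4]
wrist_force: [0.1, -0.2, -1.2]
opening: 0.0198
grasp_force: 109.9
```

```bash
python3 -m crank '[{"gripper":15,"travel":[0,0,1],"twist":[0,0,0]},{"gripper":15,"travel":[0,0,0],"twist":[0,0,0]}]'
python3 -m crank '[{"gripper":15,"travel":[0,0,1],"twist":[0,0,0]},{"gripper":15,"travel":[0,0,0],"twist":[0,0,0]}]'
```

```text
time: 16.23
ee_pos: [0.476, 0.2905, 0.0067]
tcp_rot: [180.0, -0.0, -12.4]
wrist_force: [-1.8, -2.0, 5.4]
opening: 0.0195
grasp_force: 111.0
time: 16.48
ee_pos: [0.4761, 0.2905, 0.0068]
tcp_rot: [-180.0, -0.0, -12.4]
wrist_force: [-6.9, -2.8, 12.7]
opening: 0.0196
grasp_force: 112.1
```

```bash
python3 -m crank '[{"gripper":15,"travel":[0,0,-1],"twist":[0,0,0]},{"gripper":26,"travel":[0,0,0],"twist":[0,0,0]},{"gripper":50,"travel":[0,0,0],"twist":[0,0,0]},{"gripper":50,"travel":[0,0,0],"twist":[0,0,0]},{"gripper":50,"travel":[0,0,0],"twist":[0,0,0]},{"gripper":50,"travel":[0,0,-10],"twist":[0,0,0]},{"gripper":50,"travel":[0,0,-25],"twist":[0,0,0]},{"gripper":50,"travel":[0,0,-40],"twist":[0,0,0]},{"gripper":50,"travel":[-20,0,-40],"twist":[0,0,0]},{"gripper":50,"travel":[-40,0,-30],"twist":[0,0,0]},{"gripper":50,"travel":[-40,0,0],"twist":[0,0,0]},{"gripper":50,"travel":[0,0,0],"twist":[0,0,0]}]' 20
python3 - <<'E'
from h import *
s=snap("scene","scene6");t=snap("top","top6")
cv2.imwrite("pics/z6.png",np.hstack([s[150:420,180:560],t[0:270,60:440]]))
E
```

```text
time: 17.98
ee_pos: [0.3768, 0.3125, 0.1527]
tcp_rot: [-179.9, -0.0, -12.2]
wrist_force: [0.4, 1.0, 0.6]
opening: 0.0499
grasp_force: 0.0
```

View pics/z6.png

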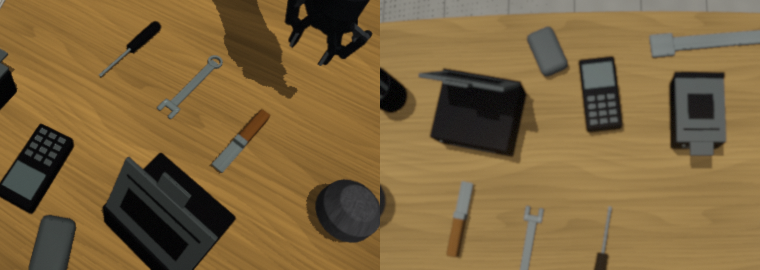

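The lever lies flat on the bench at about (240,140) in the scene half, the wide cover stands open, the narrow one is shut, and the gripper is clear.

```bash
python3 -c "
from workcell import bot
print(bot.job_done())"
```

```text
the job is handed in; nothing more can be done
None
```

I levered the wide printer's cover open to about 65–70° and it stays there on its own; the narrow cover is still shut, the lever is back on the bench, and I handed the job in at about 18 s (no verdict was returned).

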